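# Transfer converter modules to the oven rack in reverse order

## Task

Move the four converter modules from the black rack to the white oven rack, one to a pocket and in reverse order: the module that starts at the left end of the black rack goes to the right end of the white rack, the next one to the pocket beside it, and so on. Leave every module released and lying flat on the floor of its pocket; the coloured tags on the black rack go on showing the starting order.

Things in the scene. Friction and masses are not known exactly. Their poses are not given: they have to be found in the camera images.
- source_rack: black plastic rack, fixed; four pockets in a row at y = -90, -30, 30, 90 mm, x = 0, each 66 (x) by 56 (y) mm inside, 4 mm walls, floor 5 and rim 13 mm above the bench. A 16 mm wide, 13 mm high lip on the -x side carries the tags; a flat shelf with a small jar joins its +y end. Origin: centre of the row at bench level; z up, y to the robot's left within 0.12 rad
- dest_rack: white metal rack with dark pocket floors, fixed, empty; four pockets in a row at y = -90, -30, 30, 90 mm, x = 0, each 66 (x) by 56 (y) mm inside, 4 mm walls, floor 5 and rim 13 mm above the bench. No tags; a flat shelf with a brass nozzle joins its -y end. May be nearer or farther than the black rack. Origin: centre of the row at bench level; z up, y to the robot's left within 0.12 rad
- module_red: loose module, 40 to 85 g: green board 50 (x) by 40 (y) by 3 mm with a red transformer block, 24 (x) by 22 (y) mm, at its centre, top 33 mm above the board's underside, to hold it by; other parts on it stay below 8 mm. Starts flat in the pocket by the red tag, up to 0.18 rad and 3 mm off. Origin: centre of the board's underside; z up, axes along its sides
- module_blue: loose module, 40 to 85 g: green board 50 (x) by 40 (y) by 3 mm with a blue transformer block, 24 (x) by 22 (y) mm, at its centre, top 33 mm above the board's underside, to hold it by; other parts on it stay below 8 mm. Starts flat in the pocket by the blue tag, up to 0.18 rad and 3 mm off. Origin: centre of the board's underside; z up, axes along its sides
- module_yellow: loose module, 40 to 85 g: green board 50 (x) by 40 (y) by 3 mm with a yellow transformer block, 24 (x) by 22 (y) mm, at its centre, top 33 mm above the board's underside, to hold it by; other parts on it stay below 8 mm. Starts flat in the pocket by the yellow tag, up to 0.18 rad and 3 mm off. Origin: centre of the board's underside; z up, axes along its sides
- module_white: loose module, 40 to 85 g: green board 50 (x) by 40 (y) by 3 mm with a white transformer block, 24 (x) by 22 (y) mm, at its centre, top 33 mm above the board's underside, to hold it by; other parts on it stay below 8 mm. Starts flat in the pocket by the white tag, up to 0.18 rad and 3 mm off. Origin: centre of the board's underside; z up, axes along its sides
- tag_red: red label plate 14 by 36 by 2 mm, fixed on the black rack's lip beside the pocket where the red module starts (pocket centre 45 mm along the rack's +x); it keeps showing the starting order. Origin: centre of its underside, 13 mm above the bench; axes as the black rack's
- tag_blue: blue label plate 14 by 36 by 2 mm, fixed on the black rack's lip beside the pocket where the blue module starts (pocket centre 45 mm along the rack's +x); it keeps showing the starting order. Origin: centre of its underside, 13 mm above the bench; axes as the black rack's
- tag_yellow: yellow label plate 14 by 36 by 2 mm, fixed on the black rack's lip beside the pocket where the yellow module starts (pocket centre 45 mm along the rack's +x); it keeps showing the starting order. Origin: centre of its underside, 13 mm above the bench; axes as the black rack's
- tag_white: white label plate 14 by 36 by 2 mm, fixed on the black rack's lip beside the pocket where the white module starts (pocket centre 45 mm along the rack's +x); it keeps showing the starting order. Origin: centre of its underside, 13 mm above the bench; axes as the black rack's
Things that resemble listed ones, but are neither listed nor needed, are in the scene too. What is shaped like the module_red but purple is not meant. What is shaped like the module_yellow but pink is not meant.

How it is judged:
By the outcome, as a careful person would: the job done as asked, in the order asked, and still so for the second after the job is handed in, with the robot touching nothing.
It also fails if it takes over 86 s, if anything falls off the work surface, if the arm or the gripper's body presses on something with over 40 N, if the wrist force passes 120 N, or if a joint passes its speed limit or range.

## Robot

A 6-joint arm with a two-finger parallel gripper is mounted at the origin on the work surface. World frame = base frame: x ahead of the robot, y to its left, z up, the work surface at z = 0. Lengths are in mm, angles in rad, forces in N, time in s.
With the tool pointing down it reaches from about 275 to 1000 mm from the base axis. Payload 8.4 kg.
Tool frame: the origin (TCP) lies at the very end of the fingers, on their centre line; the grasp point (between the pads) lies 19 mm behind it; z points along the fingers, x is the direction in which the jaws open and shut, and the axes are right-handed (so a half turn about z gives the same grasp; the last joint's range is limited). The gripper opens to 85 mm and grips with 20 to 120 N. Pads are 22 mm wide; open, the fingers measure 114 mm over their backs; the gripper's body (76 mm by 85 mm) begins 54 mm behind the grasp point. The pads swing forward as they close: fully open they stand 13 mm farther back than shut.
Start: joints at [-1.228, 0.353, 1.633, -0, 1.155, -0.002], TCP at [211.254, -588.217, 201.381] pointing down, gripper open.
Joint ranges: [-2.63, 2.63], [-0.92, 2.1], [0.06, 2.66], [-1.3, 4.44], [0, 2.69], [-3.02, 3.02]. Speed limits (rad/s): [2.22, 2.22, 2.79, 3.14, 3.14, 3.14].

## Interface

Orientations are given as [roll, pitch, yaw] about the fixed x, y, z axes, in that order (R = Rz(yaw) Ry(pitch) Rx(roll)).
In Python, from rig import r gives the robot as it stands. The module is installed in compiled form; this text tells all that it offers.
- The arm moves only by the tool apply_moves, never from a script. Its argument "targets" is a list that holds one entry, the list of rows, each a list of 7 numbers: the gripper's target within -1 to 1 (fully open at 1, half-way at 0, shut at -1), then the shift along the tool's x, y, z in cm, then the turn, a rotation vector about the tool's x, y, z in degrees. A call has 1 to 8 rows; each row is the pose to reach, as a shift and turn from the pose measured when the call began, along the tool's axes at that moment; what a row does not reach only later rows make up. A row lasts 1/10 s, in which the tool goes at most 50 mm and 8.59 degrees, less where a joint would pass 70% of its speed; a pose out of reach is approached as far as the arm can. A call with a gripper value outside its range is refused whole. The fingers move at their own pace and stop on an object; "newtons" is the grip in N (left out, the last holds). Time passes only in rows, so rows that repeat a pose let the fingers close. It gives the time, the measured TCP pose, the force and the opening at its end, in the units of the state.
- r.sense(): the state, without advancing time (a new reading comes with each control period).
- r.grab_frame(name): name is "scene" or "top"; returns a dict with "pixels" (420x560x3 uint8, red, green, blue), "fov_y" (degrees; the focal length in pixels is half the picture's height over the tangent of half this angle, whatever the lens; pixels are square), "cx", "cy" (the principal point, pixels), "D" ([k1, k2, p1, p2, k3] as OpenCV has them; the pictures are not rectified), "R" (3x3) and "t" (3): a world point X has camera coordinates R X + t. Camera axes: x right, y down, z forward; pixel columns grow to the right and rows downward; lengths in mm; the calibration is good to about 2 mm. A picture is of the moment at which its call begins. There is no depth.
- r.sign_off(): hands the job in, once; it reports no verdict.
The state is a dict: "clock": time; "qpos": joint angles; "qvel": joint speeds; "joint_efforts": joint torques, N m; "eef_pos": TCP position; "tcp_rot": TCP orientation; "contact_force": force on the tool from outside, world axes, zero at the start; "wrist_torque": the same for the moment, N m; "opening": opening from 0.0 (shut) to 1.0 (fully open).
Only numpy, scipy, OpenCV 4.12 (cv2) and the standard library are available. Lean on these libraries where they do the work, as an engineer would, in place of code of your own. Each camera call takes 0.05 s, during which the arm holds its last target. There are 200 camera calls.

## Working session

There is one attempt and no reset: what is moved stays moved. The work goes in short steps, Python scripts to look and compute and a tool call to move; the robot and the scene stay as the last step left them, time stands still between calls to the robot, and variables do not carry over. Pictures are saved under pics/ and viewed, about 12 in all and at most 16, crops included, and the job is handed in when it is done.

Besides the shell and the picture viewer there is one more tool, called as name(argument=value, ...), one argument or row to a line, values as JSON. apply_moves: Moves the arm, as the interface text tells. Its arguments: {"type":"object","properties":{"targets":{"type":"array"},"newtons":{"type":"number"}},"required":["targets"]}

```bash
mkdir -p pics; python3 - <<'E'
from rig import r
import cv2,numpy as np,pickle
F={}
for n in("scene","top"):
    f=r.grab_frame(n);F[n]=f
    cv2.imwrite(f"pics/{n}0.png",f["pixels"][...,::-1])
    print(n,f["fov_y"],f["cx"],f["cy"],f["D"],np.round(f["R"],3).tolist(),np.round(f["t"],1), "C",-np.array(f["R"]).T@f["t"])
pickle.dump(F,open("f0.pkl","wb"))
print(r.sense())
E
```

```text
scene 52.40092462649276 273.9292287056786 213.29197519305973 [-0.05139892  0.          0.          0.          0.        ] [[-0.767, 0.641, 0.015], [0.335, 0.421, -0.843], [-0.547, -0.642, -0.537]] [ 454.9 -148.4 1059.4] C [978.14402867 450.79145874 437.38123866]
top 45.54253877371407 275.8509285592337 209.2068589367054 [0.01881944 0.         0.         0.         0.        ] [[-0.013, -1.0, 0.013], [-0.998, 0.012, -0.057], [0.057, -0.014, -0.998]] [ -9.3 571.1 898.4] C [518.52309027  -3.60539196 929.78277126]
{'clock': 0.1, 'qpos': array([-1.22842859e+00,  3.53592112e-01,  1.63403241e+00, -3.51947065e-06,
        1.15519823e+00, -2.39544259e-03]), 'qvel': array([-2.59422301e-03, -1.47193971e-03, -2.64524479e-03, -1.37778342e-03,
       -1.52569713e-03, -2.35690141e-05]), 'joint_efforts': array([-2.11855964e-03, -6.06361985e+01, -3.42820966e+01, -2.77294134e-05,
        3.94976931e-03, -1.47235875e-05]), 'eef_pos': array([ 211.08472409, -587.7995002 ,  200.74022061]), 'tcp_rot': array([ 3.14159238e+00,  1.23010343e-03, -1.22603173e+00]), 'contact_force': array([ 0.31211101,  0.17603197, -0.00837431]), 'wrist_torque': array([-0.00247189,  0.01138358,  0.0117777 ]), 'opening': 1.0039640657651463}
```

View pics/top0.png

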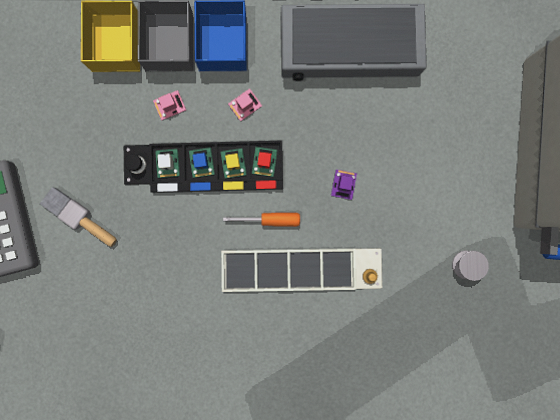

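View pics/scene0.png

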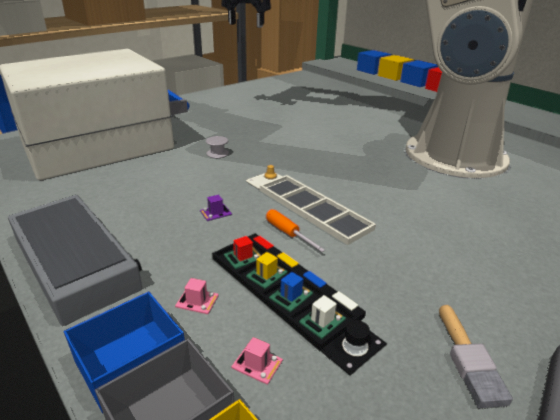

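The top view (420x560, image up = +x, left = +y) shows the black rack with its modules at about v=160. From the left they are white (167), blue (200), yellow (233) and red (265), with tags at v≈186. The white rack's pockets are at u≈240, 272, 305 and 337, v≈270. The scene view agrees. So white goes to the rightmost pocket, then blue, yellow, and red to the leftmost.

```bash
cat > h.py <<'E'
import numpy as np,cv2
def K(f):
    h=f["pixels"].shape[0];F=h/2/np.tan(np.radians(f["fov_y"])/2)
    return np.array([[F,0,f["cx"]],[0,F,f["cy"]],[0,0,1]])
def ray(f,uv,z):
    n=cv2.undistortPoints(np.array(uv,float).reshape(-1,1,2),K(f),np.array(f["D"])).reshape(-1,2)
    R=np.array(f["R"]);C=-R.T@np.array(f["t"])
    d=np.c_[n,np.ones(len(n))]@R
    return C+d*((z-C[2])/d[:,2])[:,None]
def proj(f,X):
    return cv2.projectPoints(np.array(X,float).reshape(-1,1,3),cv2.Rodrigues(np.array(f["R"]))[0],np.array(f["t"],float),K(f),np.array(f["D"]))[0].reshape(-1,2)
def mask(f,c):
    H=cv2.cvtColor(f["pixels"],cv2.COLOR_RGB2HSV).astype(int);h,s,v=H[...,0],H[...,1],H[...,2]
    m={"red":((h<8)|(h>172))&(s>150)&(v>80),"blue":(h>100)&(h<125)&(s>120)&(v>60),
       "yellow":(h>20)&(h<34)&(s>140)&(v>80),"white":(s<45)&(v>165)}[c]
    return m.astype(np.uint8)
def blobs(m,box,amin=40):
    u0,v0,u1,v1=box;q=np.zeros_like(m);q[v0:v1,u0:u1]=m[v0:v1,u0:u1]
    c,_=cv2.findContours(q,cv2.RETR_EXTERNAL,cv2.CHAIN_APPROX_NONE)
    return [x for x in c if cv2.contourArea(x)>amin]
def mid(c):
    x,y,w,h=cv2.boundingRect(c);return np.array([x+(w-1)/2,y+(h-1)/2])
def cen(c):
    M=cv2.moments(c);return np.array([M["m10"],M["m01"]])/M["m00"]
E
python3 - <<'E'
from h import *;import pickle
F=pickle.load(open("f0.pkl","rb"));T,S=F["top"],F["scene"]
tags=[];bl=[]
for c in("white","blue","yellow","red"):
    b=blobs(mask(T,c),(150,143,282,178)); t=blobs(mask(T,c),(150,179,282,192))
    b=max(b,key=cv2.contourArea);t=max(t,key=cv2.contourArea)
    P=ray(T,[cen(b)],24)[0];tg=ray(T,[cen(t)],15)[0]
    w=ray(T,b[:,0],38);a=cv2.minAreaRect(w[:,:2].astype(np.float32))
    bl.append(P);tags.append(tg)
    s=blobs(mask(S,c),(215,225,380,350),80);pr=proj(S,[P])[0]
    ds=[np.round(ray(S,[cen(x)],24)[0][:2]-P[:2],1) for x in s]
    print(c,P.round(1),"bbox",cv2.boundingRect(b),"rect",np.round(a[1],1),round(a[2],1),"tag",tg.round(1),cv2.boundingRect(t),"scene diff",ds)
tags=np.array(tags);d=tags[0]-tags[3];yaw=np.arctan2(-d[0],d[1]);print("src yaw",yaw,"len",np.linalg.norm(d))
ex=np.array([np.cos(yaw),np.sin(yaw),0]);print("block - pocket",(np.array(bl)-tags-45*ex)[:,:2].round(1).tolist())
g=T["pixels"].max(2).astype(np.uint8)
m=(g<110).astype(np.uint8)
D=sorted(blobs(m,(222,250,356,291),200),key=lambda c:cen(c)[0])
p=np.array([ray(T,[cen(c)],9)[0] for c in D]);print([cv2.boundingRect(c) for c in D]);print(p.round(1))
d=p[0]-p[-1];print("dst yaw",np.arctan2(-d[0],d[1]),np.linalg.norm(d))
print("scene px of dst",proj(S,p).round(0).tolist())
ms=(S["pixels"].max(2)<110).astype(np.uint8)
for c in blobs(ms,(255,175,375,240),100): print("scene pocket",ray(S,[cen(c)],9)[0].round(1),cv2.boundingRect(c))
x0,y0,x1,y1=120,135,290,200
cv2.imwrite("pics/crop.png",cv2.resize(T["pixels"][y0:y1,x0:x1,::-1],None,fx=4.5,fy=4.5,interpolation=cv2.INTER_CUBIC))
E
```

```text
white [661.4 186.7  24. ] bbox (158, 154, 12, 14) rect [19.6 23.5] 89.9 tag [614.2 182.7  15. ] (157, 183, 20, 8) scene diff [array([-10.2, -11.7]), array([-38.3,   1.3])]
blue [661.7 121.6  24. ] bbox (192, 152, 16, 17) rect [28.9 23.7] 7.7 tag [615.3 122.   15. ] (190, 182, 21, 9) scene diff [array([-11.1,   0.8])]
yellow [660.1  62.2  24. ] bbox (225, 153, 15, 17) rect [27.6 22.5] 7.6 tag [616.3  62.   15. ] (223, 181, 21, 9) scene diff [array([-10.5,   1.4])]
red [662.3   4.   24. ] bbox (258, 152, 13, 16) rect [21.5 27.1] 89.3 tag [617.2   1.4  15. ] (256, 180, 20, 9) scene diff [array([-34.4,   8.4]), array([-1.1,  0.9])]
src yaw 0.01669725603337802 len 181.32273336181854
block - pocket [[2.3, 3.2], [1.5, -1.1], [-1.2, -0.5], [0.1, 1.8]]
[(226, 253, 29, 35), (257, 253, 31, 35), (290, 252, 31, 35), (323, 252, 28, 35)]
[[ 460.7   50.4    9. ]
 [ 460.3   -7.7    9. ]
 [ 460.8  -68.5    9. ]
 [ 460.6 -126.3    9. ]]
dst yaw -0.0008495180466993435 176.72013047278068
scene px of dst [[348.0, 224.0], [325.0, 211.0], [303.0, 198.0], [284.0, 187.0]]
scene pocket [462.4  51.3   9. ] (329, 215, 39, 21)
scene pocket [462.5  -8.5   9. ] (307, 202, 35, 19)
scene pocket [462.6 -68.5   9. ] (287, 190, 32, 17)
scene pocket [ 462.7 -125.6    9. ] (270, 181, 29, 14)
```

View pics/crop.png

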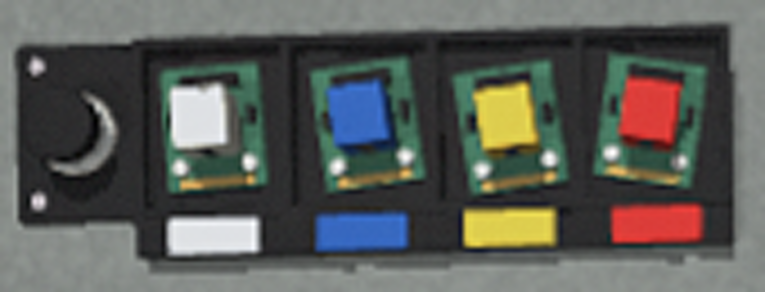

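Measurements check out. Tags span 181 mm (should be 180), blocks sit within 3 mm of their pockets, and the two views agree within 2 mm. The crop gives yaws of about white +0.08, blue +0.14, yellow +0.18 and red -0.15. The white-rack pockets are at x≈461.5, y≈52, -8, -68 and -128, with yaw ≈ 0. Red goes first.

```bash
cat > g.py <<'E'
import sys,numpy as np
from rig import r
from scipy.spatial.transform import Rotation as R
s=r.sense();A=R.from_euler("xyz",s["tcp_rot"])
print("t",s["clock"],"pos",s["eef_pos"].round(1),"rot",s["tcp_rot"].round(3),"open",round(s["opening"],3),"F",s["contact_force"].round(1))
for a in sys.argv[1:]:
    x,y,z,w=map(float,a.split(","))
    B=R.from_euler("xyz",[np.pi,0,w])
    print(a,(A.inv().apply(np.array([x,y,z])-s["eef_pos"])/10).round(2),(A.inv()*B).as_rotvec(degrees=True).round(1))
E
python3 g.py 450,-200,160,-0.15 661,3,120,-0.15
```

```text
t 0.1 pos [ 211.1 -587.8  200.7] rot [ 3.142e+00  1.000e-03 -1.226e+00] open 1.004 F [ 0.3  0.2 -0. ]
450,-200,160,-0.15 [-28.42 -35.59   4.11] [ -0.    0.1 -61.7]
661,3,120,-0.15 [-40.39 -62.31   8.12] [ -0.    0.1 -61.7]
```

apply_moves(
  targets=[
    [[1,-40.4,-62.3,8.1,0,0.1,-61.7],[1,-40.4,-62.3,8.1,0,0.1,-61.7],[1,-40.4,-62.3,8.1,0,0.1,-61.7],[1,-40.4,-62.3,8.1,0,0.1,-61.7],[1,-40.4,-62.3,8.1,0,0.1,-61.7],[1,-40.4,-62.3,8.1,0,0.1,-61.7],[1,-40.4,-62.3,8.1,0,0.1,-61.7],[1,-40.4,-62.3,8.1,0,0.1,-61.7]],
  ],
  newtons=40,
)

```text
clock: 0.9
eef_pos: [452.7, -269.8, 157.6]
tcp_rot: [-3.141, -0.001, -0.144]
contact_force: [1.4, 0.4, 0.6]
opening: 0.998
```

```bash
python3 g.py 661,3,120,-0.15
```

```text
t 0.9 pos [ 452.7 -269.8  157.6] rot [-3.141e+00 -1.000e-03 -1.440e-01] open 0.998 F [1.4 0.4 0.6]
661,3,120,-0.15 [ 16.7  -29.99   3.79] [-0.  -0.   0.4]
```

apply_moves(
  targets=[
    [[1,16.7,-30,3.8,0,0,0.4],[1,16.7,-30,3.8,0,0,0.4],[1,16.7,-30,3.8,0,0,0.4],[1,16.7,-30,3.8,0,0,0.4],[1,16.7,-30,3.8,0,0,0.4],[1,16.7,-30,3.8,0,0,0.4],[1,16.7,-30,3.8,0,0,0.4],[1,16.7,-30,3.8,0,0,0.4]],
  ],
)

```text
clock: 1.7
eef_pos: [663.5, 7.9, 118.7]
tcp_rot: [-3.14, -0.001, -0.147]
contact_force: [-0.2, -1.1, -0.3]
opening: 1.007
```

```bash
python3 g.py 661,3,50,-0.15 661,3,15,-0.15;python3 - <<'E'
from rig import r
import cv2,numpy as np
a=r.grab_frame("scene")["pixels"][100:380,130:410,::-1];b=r.grab_frame("top")["pixels"][100:380,130:410,::-1]
cv2.imwrite("pics/a1.png",cv2.resize(np.hstack([a,b]),None,fx=1.4,fy=1.4))
E
```

```text
t 1.7 pos [663.5   7.9 118.7] rot [-3.14e+00 -1.00e-03 -1.47e-01] open 1.007 F [-0.2 -1.1 -0.3]
661,3,50,-0.15 [-0.19  0.53  6.87] [-0.1 -0.1  0.2]
661,3,15,-0.15 [-0.19  0.54 10.37] [-0.1 -0.1  0.2]
```

View pics/a1.png

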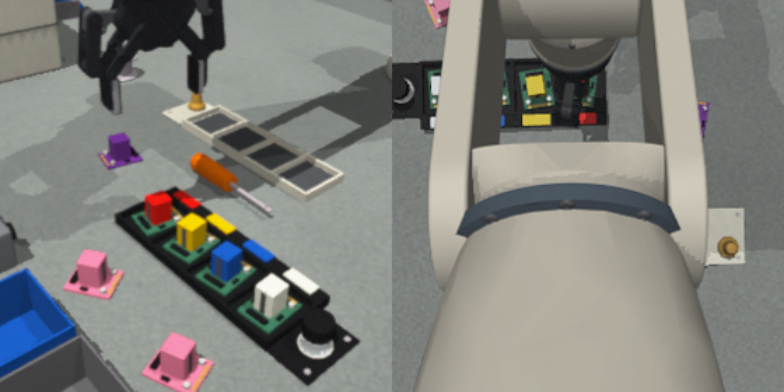

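The gripper stands open above the red module with its jaws along x. Nothing has been disturbed.

apply_moves(
  targets=[
    [[1,-0.2,0.5,3,0,0,0.2],[1,-0.2,0.5,5,0,0,0.2],[1,-0.2,0.5,6.5,0,0,0.2],[1,-0.2,0.5,8,0,0,0.2],[1,-0.2,0.5,9.3,0,0,0.2],[1,-0.2,0.5,10.3,0,0,0.2],[1,-0.2,0.5,10.4,0,0,0.2],[1,-0.2,0.5,10.4,0,0,0.2]],
  ],
)

```text
clock: 2.6
eef_pos: [658.1, -0.5, 14.9]
tcp_rot: [3.141, 0.001, -0.152]
contact_force: [-0.0, 1.1, -0.1]
opening: 1.0
```

```bash
python3 g.py 661.5,3,14.5,-0.15
```

```text
t 2.6 pos [ 6.581e+02 -5.000e-01  1.490e+01] rot [ 3.141e+00  1.000e-03 -1.520e-01] open 1.0 F [-0.   1.1 -0.1]
661.5,3,14.5,-0.15 [ 0.29 -0.39  0.04] [ 0.   0.  -0.1]
```

apply_moves(
  targets=[
    [[1,0.3,-0.4,0,0,0,0],[1,0.3,-0.4,0,0,0,0],[-1,0.3,-0.4,0,0,0,0],[-1,0.3,-0.4,0,0,0,0],[-1,0.3,-0.4,0,0,0,0],[-1,0.3,-0.4,0,0,0,0],[-1,0.3,-0.4,0,0,0,0],[-1,0.3,-0.4,0,0,0,0]],
  ],
)

```text
clock: 3.4
eef_pos: [661.6, 3.0, 14.9]
tcp_rot: [3.141, 0.001, -0.152]
contact_force: [0.2, -0.4, -0.2]
opening: 0.003
```

```bash
python3 g.py 661.5,3,100,-0.15 461.5,52,100,0
```

```text
t 3.4 pos [661.6   3.   14.9] rot [ 3.141e+00  1.000e-03 -1.520e-01] open 0.003 F [ 0.2 -0.4 -0.2]
661.5,3,100,-0.15 [-0.01  0.   -8.51] [ 0.   0.1 -0.1]
461.5,52,100,0 [-20.53  -1.81  -8.49] [ 0.   0.1 -8.7]
```

The jaws shut fully on nothing, so I'll look.

```bash
python3 - <<'E'
from rig import r
import cv2,numpy as np
a=r.grab_frame("scene")["pixels"][150:380,180:410,::-1];b=r.grab_frame("top")["pixels"][130:210,130:290,::-1]
cv2.imwrite("pics/a2.png",np.hstack([cv2.resize(a,(480,480)),cv2.copyMakeBorder(cv2.resize(b,(320,160)),0,320,0,0,0)]))
E
```

```text
(no output)
```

View pics/a2.png

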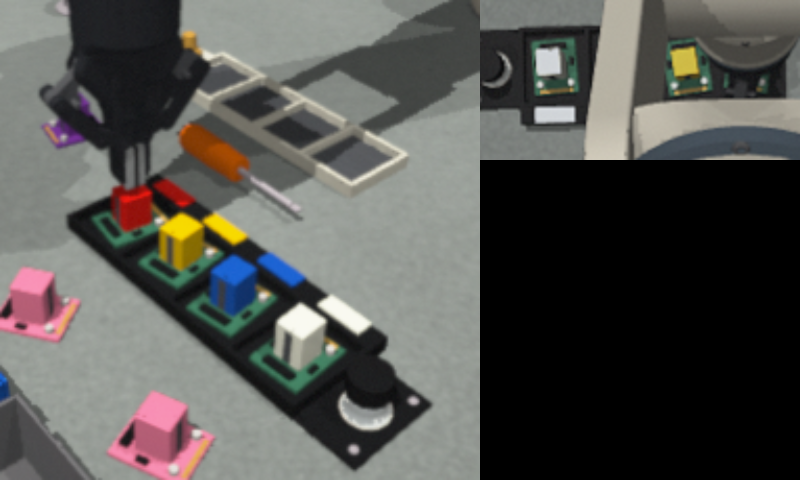

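```bash
python3 - <<'E'
from h import *;import pickle
S=pickle.load(open("f0.pkl","rb"))["scene"]
print("a1 tips expected",proj(S,[[663.5+48,1,131.7],[663.5-48,15,131.7]]).round(0).tolist(),"seen ~(211,177),(271,164)")
for z in(15,38,43,50,60):print(z,proj(S,[[661.6,3,z]]).round(0).tolist())
print("block top",proj(S,[[661,3,38]]).round(0).tolist())
E
python3 - <<'E'
from rig import r
import cv2
cv2.imwrite("pics/a3.png",cv2.resize(r.grab_frame("scene")["pixels"][180:280,200:320,::-1],(720,600),interpolation=cv2.INTER_CUBIC))
E
```

```text
a1 tips expected [[211.0, 199.0], [270.0, 182.0]] seen ~(211,177),(271,164)
15 [[243.0, 252.0]]
38 [[242.0, 240.0]]
43 [[242.0, 237.0]]
50 [[242.0, 234.0]]
60 [[242.0, 229.0]]
block top [[242.0, 240.0]]
```

View pics/a3.png

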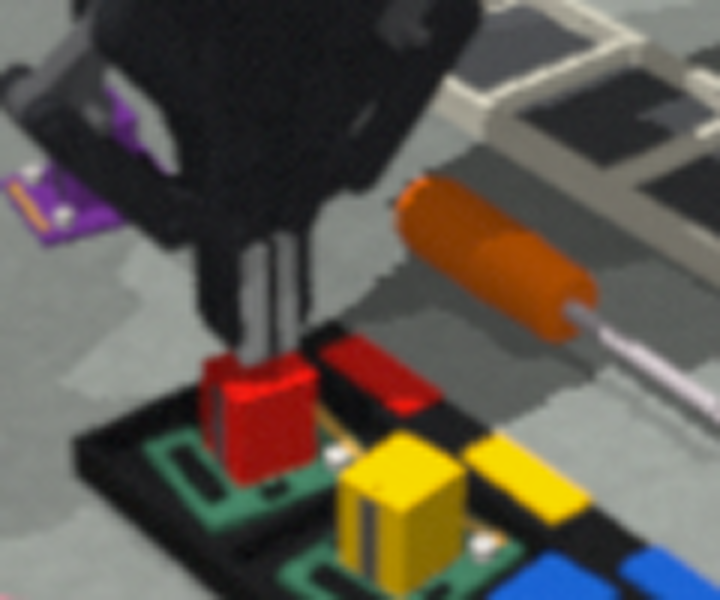

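The picture shows the shut fingertips ending just above the red block's top, at about 41 mm. The reported TCP height was 15 mm, so the real tips sit about 26 mm above the reported z. In x and y they agree. The first picture also showed the tips too high. I'll lift, open, and go lower in steps, watching the force.

apply_moves(
  targets=[
    [[-1,0,0,-2,0,0,0],[1,0,0,-4,0,0,0],[1,0,0,-4,0,0,0],[1,0,0,-4,0,0,0],[1,0,0,-4,0,0,0],[1,0,0,-4,0,0,0],[1,0,0,-4,0,0,0],[1,0,0,-4,0,0,0]],
  ],
)

```text
clock: 4.35
eef_pos: [661.4, 3.0, 54.4]
tcp_rot: [3.141, 0.002, -0.152]
contact_force: [0.0, -0.3, -0.9]
opening: 1.001
```

```bash
python3 g.py 661.5,3,2,-0.15
```

```text
t 4.35 pos [661.4   3.   54.4] rot [ 3.141e+00  2.000e-03 -1.520e-01] open 1.001 F [ 0.  -0.3 -0.9]
661.5,3,2,-0.15 [ 0.02 -0.    5.24] [ 0.   0.1 -0.1]
```

apply_moves(
  targets=[
    [[1,0,0,1.5,0,0,0],[1,0,0,3,0,0,0],[1,0,0,4,0,0,0],[1,0,0,4.8,0,0,0],[1,0,0,5.2,0,0,0],[1,0,0,5.2,0,0,0],[1,0,0,5.2,0,0,0]],
  ],
)

```text
clock: 5.05
eef_pos: [661.6, 3.0, 2.6]
tcp_rot: [3.141, 0.001, -0.152]
contact_force: [-0.8, -0.4, -0.3]
opening: 0.999
```

```bash
python3 g.py 661.5,3,-10,-0.15;python3 - <<'E'
from rig import r
import cv2
cv2.imwrite("pics/a4.png",cv2.resize(r.grab_frame("scene")["pixels"][180:280,190:310,::-1],(720,600),interpolation=cv2.INTER_CUBIC))
E
```

```text
t 5.05 pos [661.6   3.    2.6] rot [ 3.141e+00  1.000e-03 -1.520e-01] open 0.999 F [-0.8 -0.4 -0.3]
661.5,3,-10,-0.15 [-0.01  0.    1.26] [ 0.   0.1 -0.1]
```

View pics/a4.png

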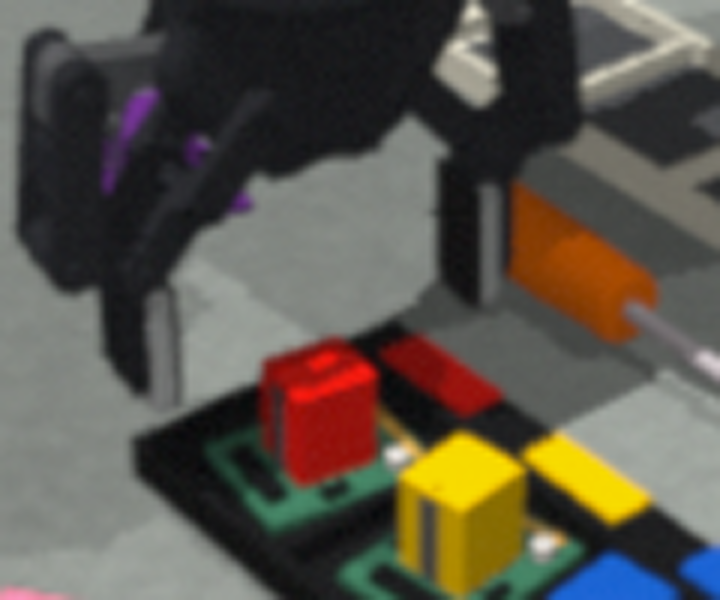

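At reported z=2.6 the open tips (crop (162,405) and (480,300)) are level with the block top at about 40 mm. That is 25 mm of offset plus 13 mm of pad swing. I'll descend to a reported -9, then close.

apply_moves(
  targets=[
    [[1,0,0,0.6,0,0,0],[1,0,0,1.15,0,0,0],[-1,0,0,1.15,0,0,0],[-1,0,0,1.15,0,0,0],[-1,0,0,1.15,0,0,0],[-1,0,0,1.15,0,0,0],[-1,0,0,1.15,0,0,0],[-1,0,0,1.15,0,0,0]],
  ],
)

```text
clock: 5.9
eef_pos: [662.1, 3.0, -8.3]
tcp_rot: [3.142, 0.0, -0.152]
contact_force: [0.5, -0.6, 0.8]
opening: 0.27
```

```bash
python3 g.py 661.5,3,70,-0.15 461.5,52,70,0
```

```text
t 5.9 pos [662.1   3.   -8.3] rot [ 3.142  0.    -0.152] open 0.27 F [ 0.5 -0.6  0.8]
661.5,3,70,-0.15 [-0.06  0.01 -7.83] [ 0.   0.  -0.1]
461.5,52,70,0 [-20.57  -1.8   -7.83] [ 0.   0.  -8.7]
```

Gripped, with an opening of 23 mm. Lift and carry.

apply_moves(
  targets=[
    [[-1,0,0,-3,0,0,0],[-1,0,0,-6.5,0,0,0],[-1,-4,-0.4,-7.8,0,0,-3],[-1,-8,-0.8,-7.8,0,0,-8.7],[-1,-12,-1.2,-7.8,0,0,-8.7],[-1,-16,-1.6,-7.8,0,0,-8.7],[-1,-19.5,-1.8,-7.8,0,0,-8.7],[-1,-20.6,-1.8,-7.8,0,0,-8.7]],
  ],
)

```text
clock: 6.7
eef_pos: [456.9, 52.3, 69.3]
tcp_rot: [3.141, 0.004, 0.0]
contact_force: [1.5, 0.2, -0.3]
opening: 0.269
```

apply_moves(
  targets=[
    [[-1,0,0,0,0,0,0],[-1,0,0,0,0,0,0]],
  ],
)

```text
clock: 6.9
eef_pos: [457.9, 52.3, 69.6]
tcp_rot: [3.141, 0.002, 0.001]
contact_force: [-0.1, -0.2, 0.2]
opening: 0.271
```

```bash
python3 g.py 461.5,52,-7.5,0;python3 - <<'E'
from rig import r
import cv2
cv2.imwrite("pics/a5.png",cv2.resize(r.grab_frame("scene")["pixels"][140:260,250:400,::-1],(750,600),interpolation=cv2.INTER_CUBIC))
E
```

```text
t 6.9 pos [457.9  52.3  69.6] rot [3.141e+00 2.000e-03 1.000e-03] open 0.271 F [-0.1 -0.2  0.2]
461.5,52,-7.5,0 [0.38 0.03 7.71] [0.  0.1 0. ]
```

View pics/a5.png

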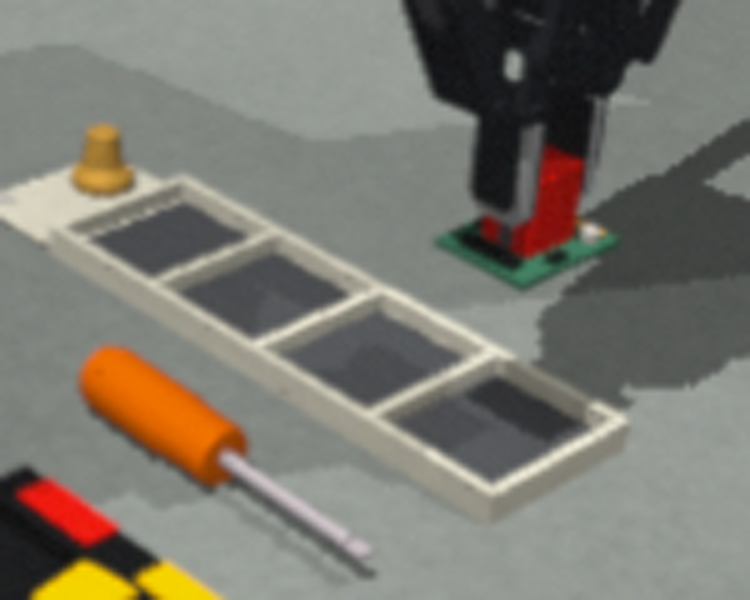

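The module hangs level and is gripped squarely (board centre at about crop (527,250)). Its column looks slightly off the pocket's, so I'll check the xy alignment numerically.

```bash
python3 - <<'E'
from h import *;import pickle
from rig import r
S=r.grab_frame("scene");T=r.grab_frame("top")
b=max(blobs(mask(S,"red"),(330,150,390,200),20),key=cv2.contourArea);print("red bbox",cv2.boundingRect(b))
H=cv2.cvtColor(S["pixels"],cv2.COLOR_RGB2HSV).astype(int)
g=((H[...,0]>60)&(H[...,0]<95)&(H[...,1]>80)).astype(np.uint8)
gb=max(blobs(g,(330,170,390,205),20),key=cv2.contourArea);q=cv2.boxPoints(cv2.minAreaRect(gb));print("board box",cv2.boundingRect(gb),mid(gb))
for z in(75,83,90,95,100):
    print(z,proj(S,[[457.9,52.3,z]]).round(1).tolist(),ray(S,[mid(gb)],z)[0].round(1))
    P=ray(S,gb[:,0],z);print("   ext x",P[:,0].min().round(1),P[:,0].max().round(1),"y",P[:,1].min().round(1),P[:,1].max().round(1))
E
```

```text
red bbox (352, 170, 14, 22)
board box (337, 185, 36, 13) [354.5 191. ]
75 [[354.0, 192.3]] [453.9  49.9  75. ]
   ext x 418.3 471.3 y 22.2 64.4
83 [[354.6, 188.2]] [465.4  58.7  83. ]
   ext x 430.6 482.5 y 31.6 72.9
90 [[355.0, 184.6]] [475.6  66.5  90. ]
   ext x 441.5 492.2 y 39.9 80.4
95 [[355.4, 182.0]] [482.8  72.   95. ]
   ext x 449.2 499.2 y 45.8 85.7
100 [[355.7, 179.4]] [490.   77.5 100. ]
   ext x 456.9 506.2 y 51.8 91.1
```

The module's column matches the reported xy, so I'll lower and release.

apply_moves(
  targets=[
    [[-1,0.4,0,2.5,0,0,0],[-1,0.4,0,4.5,0,0,0],[-1,0.4,0,6,0,0,0],[-1,0.4,0,7,0,0,0],[-1,0.4,0,7.7,0,0,0],[-1,0.4,0,7.7,0,0,0],[-1,0.4,0,7.7,0,0,0]],
  ],
)

```text
clock: 7.75
eef_pos: [462.9, 52.2, -7.5]
tcp_rot: [3.141, 0.002, -0.0]
contact_force: [-0.1, -0.3, 0.2]
opening: 0.268
```

apply_moves(
  targets=[
    [[1,0,0,0,0,0,0],[1,0,0,0,0,0,0],[1,0,0,0,0,0,0],[1,0,0,0,0,0,0],[1,0,0,-2,0,0,0],[1,0,0,-5,0,0,0],[1,0,0,-8,0,0,0],[1,0,0,-8,0,0,0]],
  ],
)

```text
clock: 8.55
eef_pos: [465.6, 52.5, 75.8]
tcp_rot: [-3.141, -0.004, -0.0]
contact_force: [0.5, -0.2, -0.1]
opening: 1.002
```

```bash
python3 g.py 660,62,70,0.18;python3 - <<'E'
from rig import r
import cv2
cv2.imwrite("pics/a6.png",cv2.resize(r.grab_frame("scene")["pixels"][150:330,210:390,::-1],(600,600),interpolation=cv2.INTER_CUBIC))
E
```

```text
t 8.55 pos [465.6  52.5  75.8] rot [-3.141 -0.004 -0.   ] open 1.002 F [ 0.5 -0.2 -0.1]
660,62,70,0.18 [19.44 -0.95  0.66] [ -0.   -0.2 -10.3]
```

View pics/a6.png

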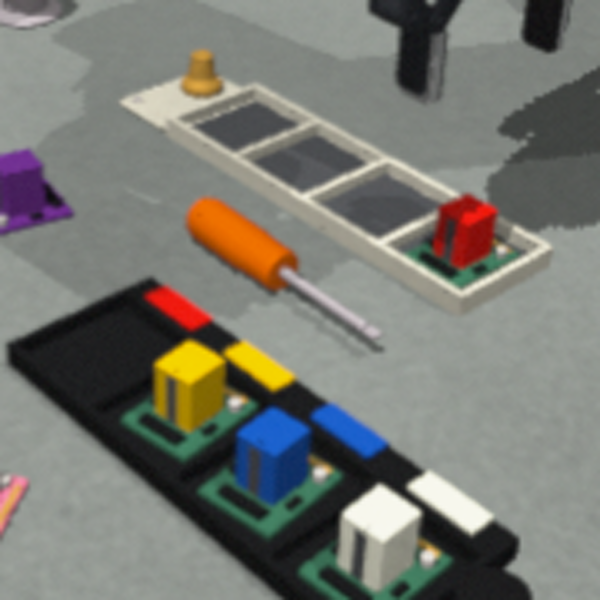

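Red lies flat in the leftmost pocket (crop ≈ (465,250)). Yellow is next.

apply_moves(
  targets=[
    [[1,4,-0.2,0.6,0,0,-3],[1,8.5,-0.4,0.6,0,0,-8],[1,13,-0.6,0.6,0,0,-10.3],[1,17,-0.8,0.6,0,0,-10.3],[1,19.4,-1,0.6,0,0,-10.3],[1,19.4,-1,0.6,0,0,-10.3],[1,19.4,-1,0.6,0,0,-10.3],[1,19.4,-1,0.6,0,0,-10.3]],
  ],
)

```text
clock: 9.4
eef_pos: [656.8, 62.2, 67.6]
tcp_rot: [-3.141, 0.0, 0.18]
contact_force: [0.8, -0.0, 0.1]
opening: 0.998
```

```bash
python3 g.py 660,62,-9,0.18
```

```text
t 9.4 pos [656.8  62.2  67.6] rot [-3.141  0.     0.18 ] open 0.998 F [ 0.8 -0.   0.1]
660,62,-9,0.18 [0.32 0.08 7.66] [-0.  0. -0.]
```

apply_moves(
  targets=[
    [[1,0.3,0.1,2.5,0,0,0],[1,0.3,0.1,4.5,0,0,0],[1,0.3,0.1,6,0,0,0],[1,0.3,0.1,7,0,0,0],[1,0.3,0.1,7.6,0,0,0],[1,0.3,0.1,7.6,0,0,0],[1,0.3,0.1,7.6,0,0,0]],
  ],
)

```text
clock: 10.1
eef_pos: [660.3, 61.8, -7.8]
tcp_rot: [-3.142, -0.001, 0.18]
contact_force: [0.3, 0.4, 1.2]
opening: 1.003
```

apply_moves(
  targets=[
    [[-1,0,0,0,0,0,0],[-1,0,0,0,0,0,0],[-1,0,0,0,0,0,0],[-1,0,0,0,0,0,0],[-1,0,0,0,0,0,0],[-1,0,0,0,0,0,0]],
  ],
)

```text
clock: 10.7
eef_pos: [660.7, 61.9, -7.5]
tcp_rot: [3.142, -0.001, 0.18]
contact_force: [-0.4, -0.5, 3.7]
opening: 0.274
```

```bash
python3 g.py 660,62,70,0.18 462,-8,70,0
```

```text
t 10.7 pos [660.7  61.9  -7.5] rot [ 3.142e+00 -1.000e-03  1.800e-01] open 0.274 F [-0.4 -0.5  3.7]
660,62,70,0.18 [-0.05 -0.02 -7.75] [ 0.  -0.1 -0. ]
462,-8,70,0 [-20.79   3.32  -7.77] [-0.  -0.1 10.3]
```

apply_moves(
  targets=[
    [[-1,0,0,-3,0,0,0],[-1,0,0,-6.5,0,0,0],[-1,-4,0.6,-7.8,0,0,3],[-1,-8,1.3,-7.8,0,0,8],[-1,-12,1.9,-7.8,0,0,10.3],[-1,-16,2.6,-7.8,0,0,10.3],[-1,-19.5,3.2,-7.8,0,0,10.3],[-1,-20.8,3.3,-7.8,0,0,10.3]],
  ],
)

```text
clock: 11.5
eef_pos: [457.7, -8.5, 69.8]
tcp_rot: [-3.142, 0.002, -0.001]
contact_force: [0.4, 0.2, -1.5]
opening: 0.269
```

apply_moves(
  targets=[
    [[-1,0,0,0,0,0,0],[-1,0,0,0,0,0,0]],
  ],
)

```text
clock: 11.7
eef_pos: [458.6, -8.5, 70.0]
tcp_rot: [-3.141, 0.001, -0.001]
contact_force: [0.2, 1.0, -1.5]
opening: 0.267
```

```bash
python3 g.py 462,-8,-6.5,0
```

```text
t 11.7 pos [458.6  -8.5  70. ] rot [-3.141e+00  1.000e-03 -1.000e-03] open 0.267 F [ 0.2  1.  -1.5]
462,-8,-6.5,0 [ 0.35 -0.05  7.65] [-0.   0.1 -0.1]
```

apply_moves(
  targets=[
    [[-1,0.3,0,2.5,0,0,0],[-1,0.3,0,4.5,0,0,0],[-1,0.3,0,6,0,0,0],[-1,0.3,0,7,0,0,0],[-1,0.3,0,7.7,0,0,0],[-1,0.3,0,7.7,0,0,0],[-1,0.3,0,7.7,0,0,0]],
  ],
)

```text
clock: 12.4
eef_pos: [462.3, -8.3, -6.9]
tcp_rot: [-3.141, 0.0, -0.001]
contact_force: [-0.0, -0.2, -0.9]
opening: 0.27
```

apply_moves(
  targets=[
    [[1,0,0,0,0,0,0],[1,0,0,0,0,0,0],[1,0,0,0,0,0,0],[1,0,0,0,0,0,0],[1,0,0,-2,0,0,0],[1,0,0,-5,0,0,0],[1,0,0,-8,0,0,0],[1,0,0,-8,0,0,0]],
  ],
)

```text
clock: 13.2
eef_pos: [464.9, -8.4, 76.4]
tcp_rot: [-3.142, -0.006, -0.001]
contact_force: [-0.6, 0.8, -0.2]
opening: 1.001
```

```bash
python3 g.py 661.5,121.5,70,0.14
```

```text
t 13.2 pos [464.9  -8.4  76.4] rot [-3.142e+00 -6.000e-03 -1.000e-03] open 1.001 F [-0.6  0.8 -0.2]
661.5,121.5,70,0.14 [ 19.64 -13.01   0.75] [ 0.  -0.3 -8.1]
```

apply_moves(
  targets=[
    [[1,4,-2.6,0.7,0,0,-3],[1,8,-5.3,0.7,0,0,-8.1],[1,12,-8,0.7,0,0,-8.1],[1,16,-10.6,0.7,0,0,-8.1],[1,19.6,-13,0.7,0,0,-8.1],[1,19.6,-13,0.7,0,-0.3,-8.1],[1,19.6,-13,0.7,0,-0.3,-8.1],[1,19.6,-13,0.7,0,-0.3,-8.1]],
  ],
)

```text
clock: 14.0
eef_pos: [659.6, 120.8, 69.5]
tcp_rot: [3.141, 0.002, 0.14]
contact_force: [-1.0, 0.1, -0.3]
opening: 1.002
```

```bash
python3 g.py 661.5,121.5,-8.5,0.14
```

```text
t 14.0 pos [659.6 120.8  69.5] rot [3.141e+00 2.000e-03 1.400e-01] open 1.002 F [-1.   0.1 -0.3]
661.5,121.5,-8.5,0.14 [ 0.21 -0.04  7.8 ] [0.  0.1 0. ]
```

apply_moves(
  targets=[
    [[1,0.2,0,2.5,0,0,0],[1,0.2,0,4.5,0,0,0],[1,0.2,0,6,0,0,0],[1,0.2,0,7,0,0,0],[1,0.2,0,7.8,0,0,0],[1,0.2,0,7.8,0,0,0],[1,0.2,0,7.8,0,0,0]],
  ],
)

```text
clock: 14.7
eef_pos: [661.8, 121.1, -8.1]
tcp_rot: [3.141, 0.001, 0.14]
contact_force: [0.0, -0.7, 0.0]
opening: 0.999
```

apply_moves(
  targets=[
    [[-1,0,0,0,0,0,0],[-1,0,0,0,0,0,0],[-1,0,0,0,0,0,0],[-1,0,0,0,0,0,0],[-1,0,0,0,0,0,0],[-1,0,0,0,0,0,0]],
  ],
)

```text
clock: 15.3
eef_pos: [662.2, 121.2, -7.6]
tcp_rot: [3.141, 0.0, 0.14]
contact_force: [-0.3, 0.1, 3.8]
opening: 0.268
```

```bash
python3 g.py 462,-68,70,0
```

```text
t 15.3 pos [662.2 121.2  -7.6] rot [3.141 0.    0.14 ] open 0.268 F [-0.3  0.1  3.8]
462,-68,70,0 [-22.47  15.93  -7.75] [0. 0. 8.]
```

apply_moves(
  targets=[
    [[-1,0,0,-3,0,0,0],[-1,0,0,-6.5,0,0,0],[-1,-3.7,2.6,-7.8,0,0,3],[-1,-7.5,5.3,-7.8,0,0,8],[-1,-11.5,8.2,-7.8,0,0,8],[-1,-15.5,11,-7.8,0,0,8],[-1,-19.5,13.8,-7.8,0,0,8],[-1,-22.5,15.9,-7.8,0,0,8]],
  ],
)

```text
clock: 16.1
eef_pos: [458.9, -68.9, 70.3]
tcp_rot: [3.141, 0.002, 0.001]
contact_force: [0.1, -0.6, 0.1]
opening: 0.266
```

apply_moves(
  targets=[
    [[-1,0,0,0,0,0,0],[-1,0,0,0,0,0,0],[-1,0,0,0,0,0,0]],
  ],
)

```text
clock: 16.4
eef_pos: [460.1, -68.7, 70.6]
tcp_rot: [3.141, 0.0, 0.0]
contact_force: [-0.1, -0.2, -0.6]
opening: 0.272
```

```bash
python3 g.py 462,-68,-6.8,0
```

```text
t 16.4 pos [460.1 -68.7  70.6] rot [3.141 0.    0.   ] open 0.272 F [-0.1 -0.2 -0.6]
462,-68,-6.8,0 [ 0.19 -0.07  7.74] [0. 0. 0.]
```

apply_moves(
  targets=[
    [[-1,0.2,-0.1,2.5,0,0,0],[-1,0.2,-0.1,4.5,0,0,0],[-1,0.2,-0.1,6,0,0,0],[-1,0.2,-0.1,7,0,0,0],[-1,0.2,-0.1,7.8,0,0,0],[-1,0.2,-0.1,7.8,0,0,0],[-1,0.2,-0.1,7.8,0,0,0]],
  ],
)

```text
clock: 17.1
eef_pos: [462.7, -67.5, -7.4]
tcp_rot: [3.141, -0.0, 0.001]
contact_force: [0.2, -0.3, -0.9]
opening: 0.268
```

apply_moves(
  targets=[
    [[1,0,0,0,0,0,0],[1,0,0,0,0,0,0],[1,0,0,0,0,0,0],[1,0,0,0,0,0,0],[1,0,0,-2,0,0,0],[1,0,0,-5,0,0,0],[1,0,0,-8,0,0,0],[1,0,0,-8,0,0,0]],
  ],
)

```text
clock: 17.9
eef_pos: [465.3, -67.8, 75.9]
tcp_rot: [3.14, -0.006, 0.001]
contact_force: [0.1, -0.3, -0.3]
opening: 1.002
```

```bash
python3 g.py 660,183,70,0.08
```

```text
t 17.9 pos [465.3 -67.8  75.9] rot [ 3.14e+00 -6.00e-03  1.00e-03] open 1.002 F [ 0.1 -0.3 -0.3]
660,183,70,0.08 [ 19.49 -25.07   0.67] [ 0.1 -0.3 -4.5]
```

apply_moves(
  targets=[
    [[1,3,-3.8,0.7,0,-0.3,-2],[1,6,-7.7,0.7,0,-0.3,-4.5],[1,9,-11.5,0.7,0,-0.3,-4.5],[1,12,-15.4,0.7,0,-0.3,-4.5],[1,15,-19.3,0.7,0,-0.3,-4.5],[1,18,-23,0.7,0,-0.3,-4.5],[1,19.5,-25,0.7,0,-0.3,-4.5],[1,19.5,-25,0.7,0,-0.3,-4.5]],
  ],
)

```text
clock: 18.7
eef_pos: [661.7, 185.3, 68.6]
tcp_rot: [3.14, -0.002, 0.082]
contact_force: [-0.4, -1.4, 0.1]
opening: 1.003
```

apply_moves(
  targets=[
    [[1,0,0,0,0,0,0],[1,0,0,0,0,0,0],[1,0,0,0,0,0,0]],
  ],
)

```text
clock: 19.0
eef_pos: [660.9, 184.3, 68.4]
tcp_rot: [3.14, -0.001, 0.081]
contact_force: [0.7, 0.6, -0.3]
opening: 1.002
```

```bash
python3 g.py 660,183,-8.5,0.08;python3 - <<'E'
from rig import r
import cv2
cv2.imwrite("pics/a7.png",cv2.resize(r.grab_frame("scene")["pixels"][150:390,210:450,::-1],(600,600),interpolation=cv2.INTER_CUBIC))
E
```

```text
t 19.0 pos [660.9 184.3  68.4] rot [ 3.14e+00 -1.00e-03  8.10e-02] open 1.002 F [ 0.7  0.6 -0.3]
660,183,-8.5,0.08 [-0.11  0.11  7.69] [ 0.1 -0.1  0.1]
```

View pics/a7.png

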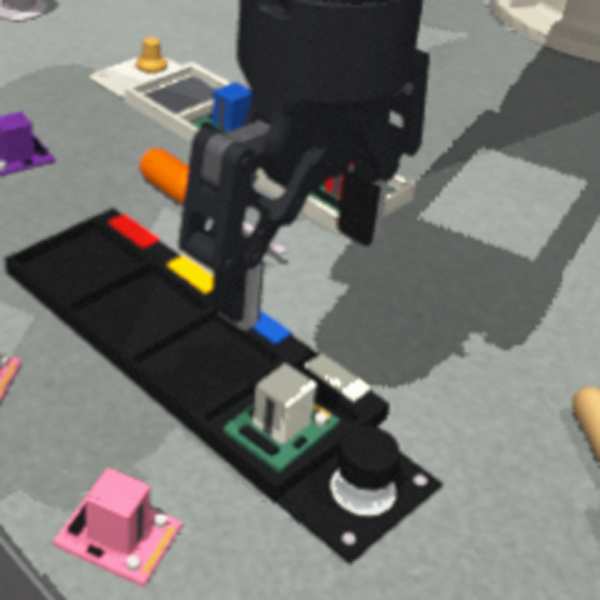

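The gripper is over the white module (crop ≈ (285,405)). The jar is low and clear of it.

apply_moves(
  targets=[
    [[1,-0.1,0.1,2.5,0,0,0],[1,-0.1,0.1,4.5,0,0,0],[1,-0.1,0.1,6,0,0,0],[1,-0.1,0.1,7,0,0,0],[1,-0.1,0.1,7.7,0,0,0],[1,-0.1,0.1,7.7,0,0,0],[1,-0.1,0.1,7.7,0,0,0]],
  ],
)

```text
clock: 19.75
eef_pos: [660.8, 183.2, -7.9]
tcp_rot: [3.14, -0.002, 0.081]
contact_force: [1.0, 0.8, 0.4]
opening: 0.998
```

apply_moves(
  targets=[
    [[-1,0,0,0,0,0,0],[-1,0,0,0,0,0,0],[-1,0,0,0,0,0,0],[-1,0,0,0,0,0,0],[-1,0,0,0,0,0,0],[-1,0,0,0,0,0,0]],
  ],
)

```text
clock: 20.35
eef_pos: [661.1, 183.4, -7.5]
tcp_rot: [3.141, -0.003, 0.081]
contact_force: [0.9, -0.1, 4.6]
opening: 0.268
```

```bash
python3 g.py 462,-128,70,0
```

```text
t 20.35 pos [661.1 183.4  -7.5] rot [ 3.141e+00 -3.000e-03  8.100e-02] open 0.268 F [ 0.9 -0.1  4.6]
462,-128,70,0 [-22.34  29.43  -7.78] [ 0.1 -0.2  4.6]
```

apply_moves(
  targets=[
    [[-1,0,0,-3,0,0,0],[-1,0,0,-6.5,0,0,0],[-1,-2,2.6,-7.8,0,0,2],[-1,-4.5,6,-7.8,0,0,4.6],[-1,-7.3,9.6,-7.8,0,0,4.6],[-1,-10,13.2,-7.8,0,0,4.6],[-1,-12.8,16.8,-7.8,0,0,4.6],[-1,-15.5,20.4,-7.8,0,0,4.6]],
  ],
)

```text
clock: 21.15
eef_pos: [521.4, -33.6, 70.2]
tcp_rot: [3.141, -0.003, 0.001]
contact_force: [0.9, 0.3, -0.3]
opening: 0.273
```

```bash
python3 g.py 462,-128,70,0
```

```text
t 21.15 pos [521.4 -33.6  70.2] rot [ 3.141e+00 -3.000e-03  1.000e-03] open 0.273 F [ 0.9  0.3 -0.3]
462,-128,70,0 [-5.95  9.43  0.02] [ 0.1 -0.1  0.1]
```

apply_moves(
  targets=[
    [[-1,-2.5,4,0,0,-0.1,0],[-1,-5,7.5,0,0,-0.1,0],[-1,-6,9.4,0,0,-0.1,0],[-1,-6,9.4,0,0,-0.1,0],[-1,-6,9.4,0,0,-0.1,0],[-1,-6,9.4,0,0,-0.1,0]],
  ],
)

```text
clock: 21.75
eef_pos: [462.3, -127.1, 70.2]
tcp_rot: [3.141, -0.001, 0.001]
contact_force: [-0.7, 0.9, 0.7]
opening: 0.268
```

```bash
python3 g.py 462,-128,-6.8,0
```

```text
t 21.75 pos [ 462.3 -127.1   70.2] rot [ 3.141e+00 -1.000e-03  1.000e-03] open 0.268 F [-0.7  0.9  0.7]
462,-128,-6.8,0 [-0.04  0.09  7.7 ] [ 0.  -0.1  0.1]
```

apply_moves(
  targets=[
    [[-1,0,0.1,2.5,0,0,0],[-1,0,0.1,4.5,0,0,0],[-1,0,0.1,6,0,0,0],[-1,0,0.1,7,0,0,0],[-1,0,0.1,7.7,0,0,0],[-1,0,0.1,7.7,0,0,0],[-1,0,0.1,7.7,0,0,0]],
  ],
)

```text
clock: 22.45
eef_pos: [462.8, -127.9, -6.6]
tcp_rot: [3.141, -0.002, 0.002]
contact_force: [0.8, 0.3, -0.2]
opening: 0.273
```

apply_moves(
  targets=[
    [[1,0,0,0,0,0,0],[1,0,0,0,0,0,0],[1,0,0,0,0,0,0],[1,0,0,0,0,0,0],[1,0,0,-3,0,0,0],[1,0,0,-7,0,0,0],[1,0,0,-12,0,0,0],[1,0,0,-16,0,0,0]],
  ],
)

```text
clock: 23.25
eef_pos: [462.6, -127.9, 155.8]
tcp_rot: [3.14, -0.003, 0.002]
contact_force: [1.3, -0.4, 0.1]
opening: 1.0
```

```bash
python3 g.py 350,-400,200,0
```

```text
t 23.25 pos [ 462.6 -127.9  155.8] rot [ 3.14e+00 -3.00e-03  2.00e-03] open 1.0 F [ 1.3 -0.4  0.1]
350,-400,200,0 [-11.3   27.2   -4.42] [ 0.1 -0.2  0.1]
```

Now the arm swings clear so that both cameras can check.

apply_moves(
  targets=[
    [[1,-2,4.8,-2,0,0,0],[1,-4,9.5,-4.4,0,0,0],[1,-6,14,-4.4,0,0,0],[1,-8,19,-4.4,0,0,0],[1,-10,24,-4.4,0,0,0],[1,-11.3,27,-4.4,0,0,0],[1,-11.3,27,-4.4,0,0,0],[1,-11.3,27,-4.4,0,0,0]],
  ],
)

```text
clock: 24.05
eef_pos: [349.1, -398.7, 199.6]
tcp_rot: [3.141, -0.003, -0.001]
contact_force: [-0.3, 0.1, -0.3]
opening: 0.999
```

```bash
python3 - <<'E'
from rig import r
import cv2,numpy as np
a=r.grab_frame("scene")["pixels"][150:290,210:390,::-1];b=r.grab_frame("top")["pixels"][140:300,120:390,::-1]
a=cv2.resize(a,(540,420));b=cv2.resize(b,(800,474))[300:474]
im=np.zeros((594,800,3),np.uint8);im[:420,:540]=a;im[420:]=b
cv2.imwrite("pics/a8.png",im)
E
```

```text
(no output)
```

View pics/a8.png

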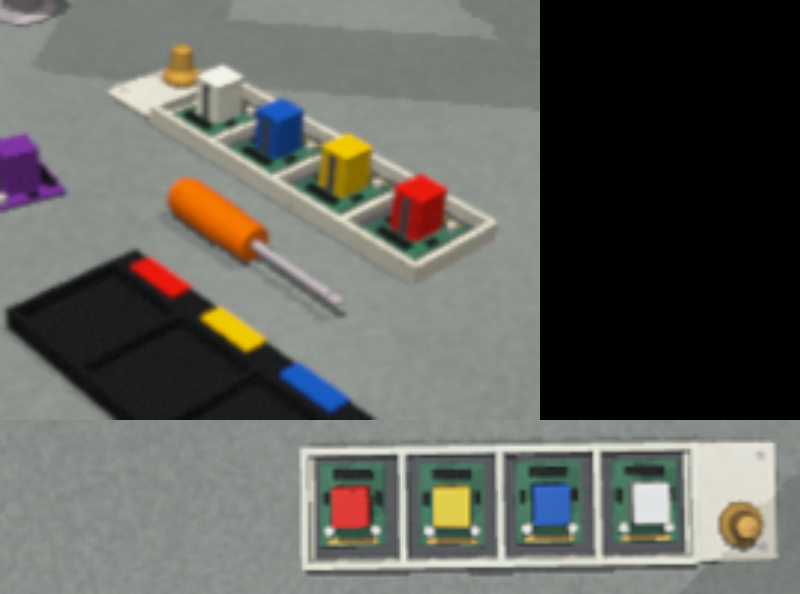

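All four lie flat and inside their pockets: from the left red, yellow, blue, white, which is the reverse order asked for. The gripper is open and well clear.

```bash
python3 -c "
from rig import r
print(r.sign_off())"
```

```text
the job is handed in; nothing more can be done
None
```

All four modules are now in the white rack in reverse order: from the left red, yellow, blue, white. The white module, which started at the left end, is at the right end. I signed off at about 24 s on the robot's clock.

**Last checks:** the final top and scene pictures show each board flat inside its own pocket, with the gripper open and well clear. Every grip closed to about 23 mm, as expected for the blocks. The contact forces reported after each move stayed under 5 N. The top and scene views agreed on the pockets to about 2 mm.

**What disagreed:**
- **Height:** the pictures put the fingertips about 25 mm higher than the reported TCP height. My first grasp of the red module therefore closed on nothing just above the block. I corrected for this using the pictures, and every later grasp and placement worked.
- **Position:** right after some moves the reported TCP position was 3–5 mm off the target. I corrected this before closing or lowering wherever it mattered.

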